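Close up the drop-front box over the jar

ROBOT

A 6-joint arm with a two-finger parallel gripper is mounted at the origin on the work surface; the furniture and walls round the work are solid. World frame = base frame: x ahead of the robot, y to its left, z up, the work surface at z = 0. Lengths are in m, angles in degrees, forces in N, time in s.
With the tool pointing down it reaches from about 0.375 to 0.975 m from the base axis. Payload 3.8 kg.
Tool frame: the origin (TCP) lies between the finger pads; the fingertips stand bot.tcp_to_tips ahead of it and the grasp point (between the pads) lies 6 mm ahead of it (bot.tcp_to_tips is the distance from the TCP to the fingertips, in m); z points along the fingers, y is the line along which they close (so a half turn about z gives the same grasp; the last joint's range is limited). The gripper opens to 88 mm and grips with 3 to 60 N. Pads are 18 mm wide; open, the fingers measure 123 mm over their backs; the gripper's body (75 mm by 187 mm) begins 45 mm behind the grasp point.
Start: joints at [-75.911, 15.12, 91.902, -0, 72.978, -2.114], TCP at [0.188, -0.648, 0.264] pointing down, gripper open.
Joint ranges: [-150.88, 150.88], [-54.13, 125.18], [17.81, 147.31], [-75.09, 255.09], [0, 152.58], [-146.25, 146.25]. Speed limits (degrees/s): [147.25, 147.25, 180, 180, 180, 180].

INTERFACE

Orientations are given as a 3x3 rotation matrix whose columns are the frame's x, y, z axes.
In Python, from plant import bot, imaging gives the robot as it stands.
- The arm moves only by the tool play_rows, never from a script. Its arguments are lists of equal length, an entry for each row: "dp": the shift along the tool's x, y, z in units of 0.04 m (1.0 is 0.04 m), a list of three; "roll": the turn about the tool's z in units of 5 degrees (1.0 is 5 degrees). In form: {"dp": [[x, y, z], ...], "roll": [roll, ...]}. A call has exactly 10 rows; each row shifts and turns the commanded pose from where the row before left it, along the tool's axes as they then stand; what a row does not reach is not made up. A row lasts 1/12 s, in which the tool goes at most 41.7 mm and 7.16 degrees, less where a joint would pass 70% of its speed; a pose out of reach is approached as far as the arm can. A call with a number of a shift or a turn outside -1 to 1 is refused whole. A call with a gripper value outside its range is refused whole. "claw" is the opening, from 0 (shut) to 1 (fully open), set as the call begins (left out, the last holds). The fingers move at their own pace and stop on an object; the grip force is fixed at half the most. Time passes only in rows, so rows that do not move let the fingers close, or fill a call up. It gives the time, the measured TCP pose, the force, the opening and the grip force at its end, in the units of the state.
- bot.read_state(): the state, without advancing time (a new reading comes with each control period).
- imaging.get_image(name): name is "side" or "top"; returns a dict with "img" (420x560x3 uint8, blue, green, red), "fx", "fy", "cx", "cy" (pixels), "k1" (the pictures are not rectified: a ray, as slopes to the right and down, at radius r is drawn at 1 + k1 r^2 times it, then the intrinsics apply), "R" (3x3) and "t" (3): a world point X has camera coordinates R X + t. Camera axes: x right, y down, z forward; pixel columns grow to the right and rows downward; lengths in m; the calibration is good to about 2 mm. A picture is of the moment at which its call begins. There is no depth.
- bot.finish_job(): hands the job in; it is judged then, once.
The state is a dict: "t": time; "joints": joint angles; "dq": joint speeds; "tau": joint torques, N m; "position": TCP position; "tcp_rot": TCP orientation; "wrist_force": force on the tool from outside, world axes, zero at the start; "ft_torque": the same for the moment, N m; "width": opening from 0.0 (shut) to 1.0 (fully open); "finger_force": force on a finger pad.
Only numpy, scipy, OpenCV 4.12 (cv2) and the standard library are available. Lean on these libraries where they do the work, as an engineer would, in place of code of your own. Each camera call takes 0.05 s, during which the arm holds its last target. There are 200 camera calls.

TASK

The clay jar is packed in its drop-front storage box: close the box up, only pushing gently with the fingertips and picking nothing up. First push the leaning front wall back until it stands fully upright against the box, so that the rim of the lid can come down outside it; then push the lid over from behind and press it down until it is fully shut. Do not shove the box about, and leave the jar and the loose things beside the box alone.

Things in the scene. Friction and masses are not known exactly. Their poses are not given: they have to be found in the camera images.
- box: Grey board box, loose on the table, about 1.3 kg with its contents. Without the lid 128 mm deep (its x), 130 mm wide (its y), 126 mm high. Origin: centre of its underside; z up. Its -x side is the drop front (a separate hinged wall); its +x side is the back wall, with the lid hinged along its top. It starts with its front turned roughly to the robot's right.
- front (a joint): Hinge of the front wall, rad: 0 = upright against the ends of the side walls (hard stop), growing as the wall leans outward; starts at 0.25 to 0.6. The hinge line runs along the box's y at box x = -64 mm, z = 6 mm. It is stiff (0.05 N m friction, about half a newton at the upper edge): the wall stays wherever it is left.
- front_edge (a point): Middle of the upper edge of the front wall (moves with it), 118 mm from its hinge line. The wall is 130 mm wide, 118 mm high and 4 mm thick, with a blank label holder outside and a white foam pad (80 mm wide, 106 high, 18 thick) inside.
- lid (a joint): Hinge of the lid, rad: 0 = fully shut, growing as it opens; starts at 1.7 to 2.0, leaning back a little past upright behind the box. Hinge line along the box's y at box x = +64 mm, z = 127 mm. It is stiff (0.085 N m friction, about 0.7 N at the free edge): the lid stays wherever it is left and must be pushed all the way down; when shut its top is 131 mm above the table.
- lid_edge (a point): Middle of the lid's free (front) edge, on its outer face, 138 mm from the hinge line. The lid is a 145 x 142 mm panel, 4 mm thick, with a 24 mm deep rim on the front and both sides, pointing down when shut (to the front when open). The front rim must come down outside the upright front wall (4 mm play); if the wall leans out more than about 0.045 rad the rim strikes it or lands inside it.
- jar_mid (a point): The small brown clay jar, loose in the box, 72 mm thick and 107 mm high, standing 10 mm above the table among three fixed foam pads; the point is half-way up on its axis. Its top is 117 mm above the table.
- nest_mid (a point): Point fixed in the box where the middle of the jar belongs (the axis of the box, 63 mm above its underside).
- tape_mid (a point): Bystander: a roll of white cotton tape lying flat to the left of the box, 66 mm across, 15 mm high; the point is its centre.
- brush: Bystander: a soft dusting brush with wooden handle, 204 mm long (its y), 38 mm wide, 17 mm high, lying flat; origin at the centre of its underside.
- small_roll_mid (a point): Bystander: a roll of film tape lying flat to the right of the box, 60 mm across, 19 mm high; the point is its centre.

How it is judged (in metres and radians):
On the way, in this order (a step that is already met when the one before it is completed fails the run):
1. the front wall stands upright while the lid is still open (value of joint front below 0.045 rad and value of joint lid above 1 rad), for 0.2 s.
2. the lid is shut over the upright front wall (value of joint front below 0.06 rad and value of joint lid below 0.035 rad), for 0.2 s.
At the end, for the whole second after the job is handed in: The front wall is upright (within 0.06 rad) and the lid shut (within 0.035 rad, under 5 mm at its edge); the box stands level within 20 mm of where it was, and the jar stands upright in its foam within 12 mm of its place (all of step 2 and distance of box from where it was at the start of the episode below 0.02 m and angle between box's own z axis and vertical below 0.03 rad and distance between jar_mid and nest_mid below 0.012 m and angle between jar_mid's own z axis and vertical below 0.12 rad and linear speed of box below 0.01 m/s); the robot touches nothing.
It fails at once if the jar is touched by the robot, or shaken out of its place in the foam (contact force between any of the fingers, the arm and jar above 0.5 N or distance between jar_mid and nest_mid above 0.02 m).
It fails at once if the box is shoved more than 30 mm, lifted or tipped (distance of box from where it was at the start of the episode above 0.03 m or height (world z) of box above 0.012 m or angle between box's own z axis and vertical above 0.15 rad).
It fails at once if one of the two tape rolls or the brush is moved more than 15 mm (distance of any of tape_mid, brush, small_roll_mid from where it was at the start of the episode above 0.015 m).
It fails at once if the box, its front wall or its lid is pinched or pressed by the fingers with more than 40 N (contact force between the fingers and box above 40 N).
It also fails if it takes over 62 s, if anything falls off the work surface, if the arm or the gripper's body presses on something with over 40 N, if the wrist force passes 120 N, or if a joint passes its speed limit or range.

## Working session

There is one attempt and no reset: what is moved stays moved. The work goes in short steps, Python scripts to look and compute and a tool call to move; the robot and the scene stay as the last step left them, time stands still between calls to the robot, and variables do not carry over. Pictures are saved under pics/ and viewed, at most 10 in all, crops included, and the job is handed in when it is done.

Besides the shell and the picture viewer there is one more tool, called after ">>>" in YAML: its name, and indented under it one key for each argument. play_rows: Moves the arm, as the interface text tells. Shifts and turns lie within -1 to 1; 1 stands for 0.04 m of shift or 5 degrees of turn. Its arguments: {"type":"object","properties":{"dp":{"type":"array","items":{"type":"array","items":{"type":"number","minimum":-1,"maximum":1}}},"roll":{"type":"array","items":{"type":"number","minimum":-1,"maximum":1}},"claw":{"type":"number"}},"required":["dp","roll"]}

```bash
mkdir -p pics; ls
python3 - <<'E'
from plant import bot, imaging
import cv2,numpy as np
s=bot.read_state();print(s['t'],s['position'],s['tcp_rot'],s['width'],bot.tcp_to_tips)
for n in("side","top"):
    d=imaging.get_image(n);cv2.imwrite(f"pics/{n}0.png",d['img']);print(n,d['fx'],d['fy'],d['cx'],d['cy'],d['k1'],np.round(d['R'],4).tolist(),d['t'], 'cam',-np.array(d['R']).T@np.array(d['t']))
E
```

```text
pics
0.0 [ 0.18819301 -0.64755773  0.26243445] [[ 9.60284287e-01  2.79022960e-01 -5.25887627e-04]
 [ 2.79023444e-01 -9.60282016e-01  2.08978106e-03]
 [ 7.80964660e-05 -2.15351889e-03 -9.99997678e-01]] 0.9987099711558756 0.025
side 454.83610630079534 454.83610630079534 277.60616388572436 205.16681616793255 0.0021308488168893017 [[0.2916, 0.9565, -0.0126], [0.4258, -0.1415, -0.8937], [-0.8566, 0.2552, -0.4485]] [-0.09147288 -0.09225145  1.35963702] cam [ 1.23056035 -0.27260282  0.52621229]
top 530.389287872672 530.389287872672 270.3645328929849 211.2666524937187 0.017232285217995486 [[-0.0044, -0.9999, 0.0111], [-0.9965, 0.0034, -0.084], [0.0839, -0.0115, -0.9964]] [-0.03216018  0.44762394  1.29875284] cam [ 0.33690334 -0.01879775  1.33202972]
```

View pics/side0.png

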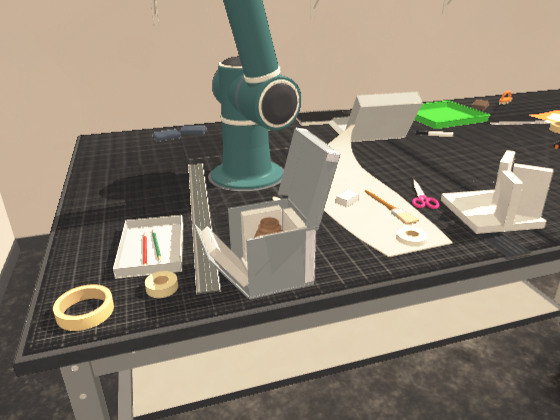

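View pics/top0.png

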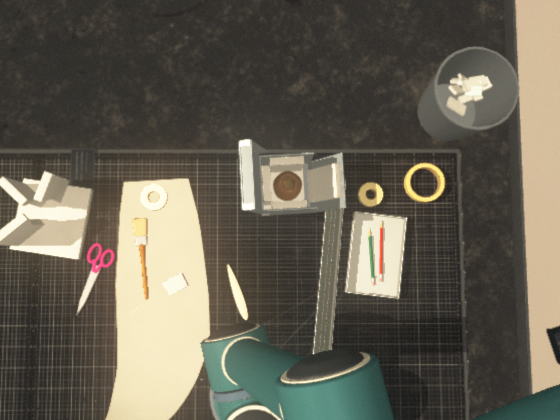

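The side view shows the open box at about (270,245): the front wall leans left and the lid stands up on the right. In the top view, the box is near (290,185), the front wall's upper edge near x≈343, the lid edge near x≈245, and the small roll at (370,194). I'll zoom in on the corners.

```bash
cat > h.py <<'E'
from plant import bot, imaging
import cv2,numpy as np
def ray(d,p):
    K=np.array([[d['fx'],0,d['cx']],[0,d['fy'],d['cy']],[0,0,1]])
    u=cv2.undistortPoints(np.array([[p]],float),K,np.array([d['k1'],0,0,0,0.]))[0,0]
    R=np.array(d['R']);return -R.T@np.array(d['t']), R.T@np.array([u[0],u[1],1])
def onz(d,p,z):
    c,v=ray(d,p);return c+v*(z-c[2])/v[2]
def proj(d,X):
    K=np.array([[d['fx'],0,d['cx']],[0,d['fy'],d['cy']],[0,0,1]])
    return cv2.projectPoints(np.array([X],float),cv2.Rodrigues(np.array(d['R']))[0],np.array(d['t'],float),K,np.array([d['k1'],0,0,0,0.]))[0][0,0]
def tri(d1,p1,d2,p2):
    A=[];b=[]
    for d,p in((d1,p1),(d2,p2)):
        c,v=ray(d,p);v=v/np.linalg.norm(v);M=np.eye(3)-np.outer(v,v);A.append(M);b.append(M@c)
    A=np.vstack(A);b=np.hstack(b);x=np.linalg.lstsq(A,b,rcond=None)[0];return x,np.linalg.norm(A@x-b)
E
python3 - <<'E'
import cv2,numpy as np
a=cv2.imread('pics/top0.png')[130:225,230:390];b=cv2.imread('pics/side0.png')[120:305,130:345]
cv2.imwrite('pics/topz.png',cv2.resize(a,None,fx=5,fy=5,interpolation=cv2.INTER_CUBIC))
cv2.imwrite('pics/sidez.png',cv2.resize(b,None,fx=3,fy=3,interpolation=cv2.INTER_CUBIC))
E
```

```text
(no output)
```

View pics/topz.png

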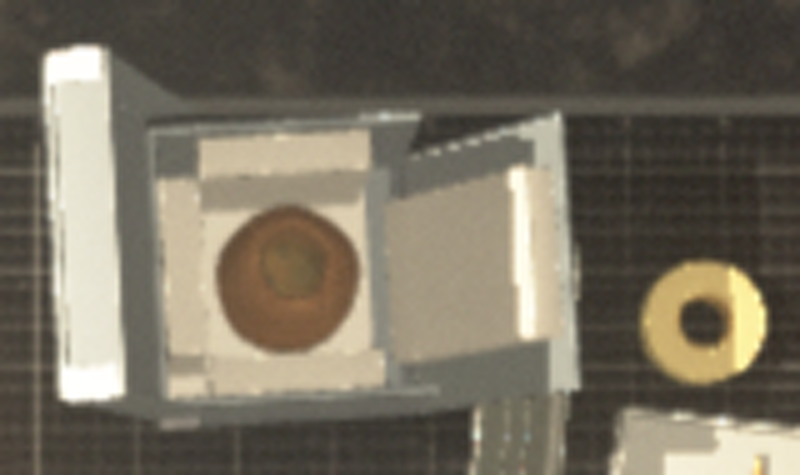

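View pics/sidez.png

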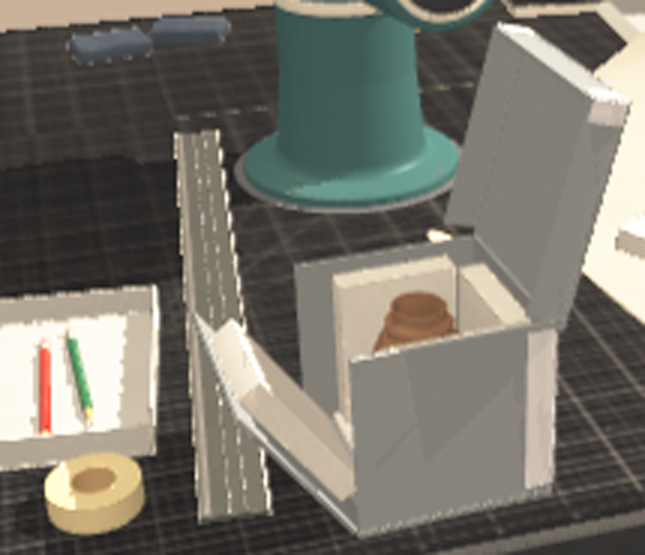

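Run:
```python
from h import *
t=imaging.get_image('top');s=imaging.get_image('side')
T=lambda p:(p[0]/5+230-.4,p[1]/5+130-.4); S=lambda p:(p[0]/3+130-.33,p[1]/3+120-.33)
np.set_printoptions(precision=4,suppress=True)
F1,e1=tri(t,T((562,112)),s,S((240,417)));F2,e2=tri(t,T((580,388)),s,S((198,318)))
print('front edge',F1,e1,F2,e2,np.linalg.norm(F1-F2))
L1,e1=tri(t,T((44,50)),s,S((628,103)));print('lid',L1,e1, onz(t,T((60,402)),L1[2]))
for p in((150,122),(420,115),(437,388),(163,400)):print('rim',onz(t,T(p),.126))
print('bottom',onz(s,S((360,532)),0),onz(s,S((550,492)),0), 'front edge z',tri(t,T((420,115)),s,S((353,357))))
print('roll',onz(t,T((705,322)),.019))
```

```text
front edge [ 0.5796 -0.2005  0.104 ] 0.0017498416285964484 [ 0.4499 -0.2071  0.0998] 0.0023808724965223133 0.12998284172864058
lid [0.5741 0.0325 0.2608] 0.0018193673449493476 [0.4299 0.0272 0.2608]
rim [ 0.5709 -0.0085  0.126 ]
rim [ 0.5738 -0.1329  0.126 ]
rim [ 0.4474 -0.1393  0.126 ]
rim [ 0.4424 -0.014   0.126 ]
bottom [ 0.57   -0.1319  0.    ] [ 0.5678 -0.0065  0.    ] front edge z (array([ 0.5738, -0.1323,  0.127 ]), np.float64(0.0007776501813183374))
roll [ 0.4899 -0.2842  0.019 ]
```

The measurements agree with the given sizes: front edge 130 mm, rim height 127 mm. The box is yawed about 2°, with its front toward -y. The wall leans about 0.6 rad and the lid is open about 1.86 rad. First I'll shut the gripper and turn the tool so its x points along +y.

>>> play_rows:
  dp:
    - [0,0,0]
    - [0,0,0]
    - [0,0,0]
    - [0,0,0]
    - [0,0,0]
    - [0,0,0]
    - [0,0,0]
    - [0,0,0]
    - [0,0,0]
    - [0,0,0]
  roll: [-1,-1,-1,-1,-1,-1,-1,-1,-1,-1]
  claw: 0

```text
t: 1.03
position: [0.1883, -0.648, 0.2634]
tcp_rot: [[0.4, 0.917, -0.0], [0.917, -0.4, 0.001], [0.0, -0.0, -1.0]]
wrist_force: [0.4, -0.3, 0.2]
width: 0.268
finger_force: 0.0
```

>>> play_rows:
  dp:
    - [0,0,0]
    - [0,0,0]
    - [0,0,0]
    - [0,0,0]
    - [0,0,0]
    - [0,0,0]
    - [0.5,0.5,0]
    - [0.8,0.7,0]
    - [0.8,0.7,0]
    - [0.8,0.7,0]
  roll: [-1,-1,-1,-1,-1,-0.16,0,0,0,0]

```text
t: 1.87
position: [0.2871, -0.5294, 0.2634]
tcp_rot: [[-0.031, 1.0, 0.0], [1.0, 0.031, 0.0], [0.0, 0.0, -1.0]]
wrist_force: [1.7, -0.1, 0.2]
width: 0.002
finger_force: 0.0
```

>>> play_rows:
  dp:
    - [0.7,0.6,0]
    - [0.8,0.65,0]
    - [0.8,0.65,0]
    - [0.8,0.65,0]
    - [0.8,0.65,0]
    - [0.8,0.65,0]
    - [0.8,0.65,0]
    - [0.8,0.65,0]
    - [0.5,0.35,0]
    - [0,0,0]
  roll: [0,0,0,0,0,0,0,0,0,0]

```text
t: 2.7
position: [0.4992, -0.2471, 0.2637]
tcp_rot: [[-0.038, 0.999, 0.001], [0.999, 0.038, 0.002], [0.002, 0.001, -1.0]]
wrist_force: [0.2, -0.1, 0.5]
width: 0.003
finger_force: 0.0
```

>>> play_rows:
  dp:
    - [0,0.1,0.3]
    - [0,0.1,0.5]
    - [0,0.1,0.6]
    - [0,0,0.6]
    - [0,0,0.6]
    - [0,0,0.6]
    - [0,0,0.4]
    - [0,0,0.2]
    - [0,0,0]
    - [0,0,0]
  roll: [0,0,0,0,0,0,0,0,0,0]

```text
t: 3.53
position: [0.5084, -0.2514, 0.1113]
tcp_rot: [[-0.033, 0.999, -0.001], [0.999, 0.033, 0.0], [0.0, -0.001, -1.0]]
wrist_force: [0.9, -0.3, 0.3]
width: 0.007
finger_force: 0.0
```

>>> play_rows:
  dp:
    - [0.2,0,0]
    - [0.2,0,0]
    - [0.2,0,0]
    - [0.2,0,0]
    - [0.2,0,0]
    - [0.2,0,0]
    - [0.2,0,0]
    - [0.2,0,0]
    - [0.2,0,0]
    - [0.1,0,0]
  roll: [0,0,0,0,0,0,0,0,0,0]

```text
t: 4.37
position: [0.5061, -0.1734, 0.1116]
tcp_rot: [[-0.036, 0.999, -0.0], [0.999, 0.036, 0.0], [0.0, -0.0, -1.0]]
wrist_force: [0.3, 0.1, 0.6]
width: 0.003
finger_force: 0.3
```

>>> play_rows:
  dp:
    - [0.08,0,0]
    - [0.08,0,0]
    - [0.08,0,0]
    - [0.06,0,0]
    - [0.05,0,0]
    - [0.03,0,0]
    - [0.03,0,0]
    - [0,0,0]
    - [0,0,0]
    - [0,0,0]
  roll: [0,0,0,0,0,0,0,0,0,0]

```text
t: 5.2
position: [0.5057, -0.1583, 0.1116]
tcp_rot: [[-0.035, 0.999, -0.0], [0.999, 0.035, 0.0], [0.0, -0.0, -1.0]]
wrist_force: [0.2, 0.0, 0.5]
width: 0.008
finger_force: 0.0
```

Run:
```python
from h import *
d=imaging.get_image('side');b=d['img'][120:305,130:345]
cv2.imwrite('pics/side1.png',cv2.resize(b,None,fx=3,fy=3,interpolation=cv2.INTER_CUBIC))
```

```text
(no output)
```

View pics/side1.png

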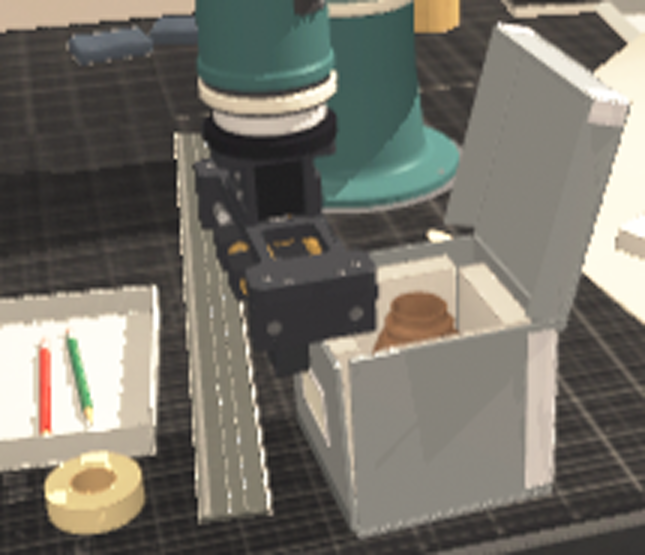

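The wall follows the finger: its corner is at zoom (325,345), against (353,357) on the side wall. About 12 mm remains.

>>> play_rows:
  dp:
    - [0.05,0,0]
    - [0.05,0,0]
    - [0.05,0,0]
    - [0.05,0,0]
    - [0.03,0,0]
    - [0.02,0,0]
    - [0.02,0,0]
    - [0,0,0]
    - [0,0,0]
    - [0,0,0]
  roll: [0,0,0,0,0,0,0,0,0,0]

```text
t: 6.08
position: [0.5056, -0.149, 0.1121]
tcp_rot: [[-0.036, 0.999, 0.001], [0.999, 0.036, -0.003], [-0.003, 0.001, -1.0]]
wrist_force: [-0.4, -6.8, 0.8]
width: 0.005
finger_force: 3.4
```

>>> play_rows:
  dp:
    - [0.01,0,0]
    - [0.01,0,0]
    - [0.01,0,0]
    - [0.01,0,0]
    - [0.01,0,0]
    - [0,0,0]
    - [0,0,0]
    - [0,0,0]
    - [0,0,0]
    - [0,0,0]
  roll: [0,0,0,0,0,0,0,0,0,0]

```text
t: 6.92
position: [0.5056, -0.1472, 0.1121]
tcp_rot: [[-0.036, 0.999, 0.001], [0.999, 0.036, -0.003], [-0.003, 0.001, -1.0]]
wrist_force: [-0.7, -6.3, 0.6]
width: 0.005
finger_force: 3.6
```

Contact is at the stop, at about 6.5 N. I'll back off and check that the wall is upright.

>>> play_rows:
  dp:
    - [-0.3,0,0]
    - [-0.4,0,0]
    - [-0.4,0,-0.3]
    - [-0.2,0,-0.7]
    - [0,0,-0.9]
    - [0,0,-1]
    - [0,0,-1]
    - [0,0,-1]
    - [0,0,-0.6]
    - [0,0,0]
  roll: [0,0,0,0,0,0,0,0,0,0]

```text
t: 7.75
position: [0.5099, -0.1989, 0.3396]
tcp_rot: [[-0.035, 0.999, 0.012], [0.999, 0.035, -0.005], [-0.005, 0.011, -1.0]]
wrist_force: [0.5, -0.3, 0.3]
width: 0.005
finger_force: 0.0
```

Run:
```python
from h import *
d=imaging.get_image('side');b=d['img'][190:305,190:320]
cv2.imwrite('pics/side2.png',cv2.resize(b,None,fx=5,fy=5,interpolation=cv2.INTER_CUBIC))
```

```text
(no output)
```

View pics/side2.png

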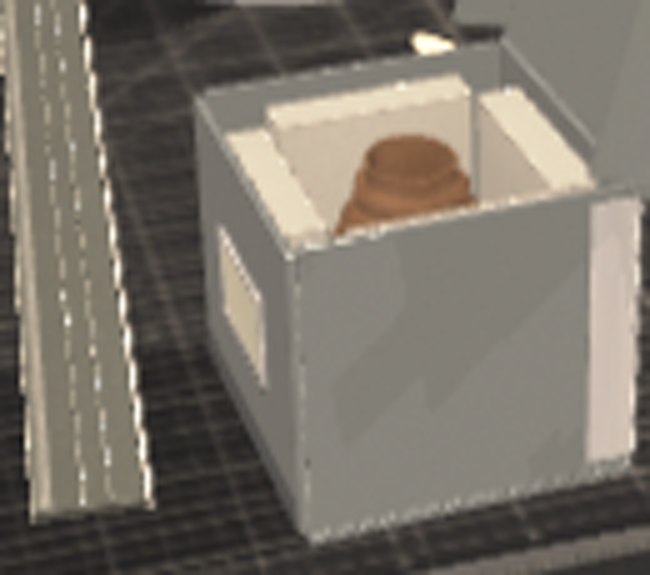

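The wall is flush and upright: its top corner at zoom (290,250) meets the side wall. The box has shifted only a few mm. Next I'll go over the lid and behind it.

>>> play_rows:
  dp:
    - [0.6,0,0]
    - [0.8,0,0]
    - [0.9,0,0]
    - [0.9,0,0]
    - [0.9,0,0]
    - [0.9,0,0]
    - [0.9,0,0]
    - [0.8,0,0]
    - [0.6,0,0]
    - [0,0,0]
  roll: [0,0,0,0,0,0,0,0,0,0]

```text
t: 8.63
position: [0.4955, 0.098, 0.3292]
tcp_rot: [[-0.039, 0.999, -0.004], [0.999, 0.039, 0.002], [0.002, -0.004, -1.0]]
wrist_force: [-1.2, -0.5, 0.2]
width: 0.006
finger_force: 0.0
```

>>> play_rows:
  dp:
    - [0,0,0.3]
    - [0,0,0.5]
    - [0,0,0.6]
    - [0,0,0.5]
    - [0,0,0.3]
    - [0,0,0.1]
    - [0,0,0]
    - [0,0,0]
    - [0,0,0]
    - [0,0,0]
  roll: [0,0,0,0,0,0,0,0,0,0]

```text
t: 9.47
position: [0.4979, 0.0943, 0.2412]
tcp_rot: [[-0.035, 0.999, 0.003], [0.999, 0.035, 0.0], [0.0, 0.003, -1.0]]
wrist_force: [0.2, -0.4, 0.6]
width: 0.005
finger_force: 0.0
```

>>> play_rows:
  dp:
    - [-0.25,0,0]
    - [-0.25,0,0]
    - [-0.25,0,0]
    - [-0.25,0,0]
    - [-0.25,0,0]
    - [-0.25,0,0]
    - [-0.25,0,0]
    - [-0.25,0,0]
    - [-0.25,0,0]
    - [-0.25,0,0]
  roll: [0,0,0,0,0,0,0,0,0,0]

```text
t: 10.3
position: [0.5004, -0.0066, 0.2396]
tcp_rot: [[-0.035, 0.999, -0.0], [0.999, 0.035, 0.0], [0.0, -0.0, -1.0]]
wrist_force: [0.4, 1.4, 0.6]
width: 0.005
finger_force: 0.5
```

>>> play_rows:
  dp:
    - [-0.2,0,0]
    - [-0.2,0,0]
    - [-0.2,0,0]
    - [-0.2,0,0]
    - [-0.2,0,0]
    - [-0.2,0,0]
    - [-0.2,0,0.05]
    - [-0.1,0,0.05]
    - [0,0,0]
    - [0,0,0]
  roll: [0,0,0,0,0,0,0,0,0,0]

```text
t: 11.13
position: [0.5023, -0.0659, 0.2354]
tcp_rot: [[-0.034, 0.999, -0.001], [0.999, 0.034, 0.0], [0.0, -0.001, -1.0]]
wrist_force: [-0.1, 0.2, -0.0]
width: 0.008
finger_force: 0.0
```

Run:
```python
from h import *
d=imaging.get_image('side');b=d['img'][120:305,180:345]
cv2.imwrite('pics/side3.png',cv2.resize(b,None,fx=3,fy=3,interpolation=cv2.INTER_CUBIC))
```

```text
(no output)
```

View pics/side3.png

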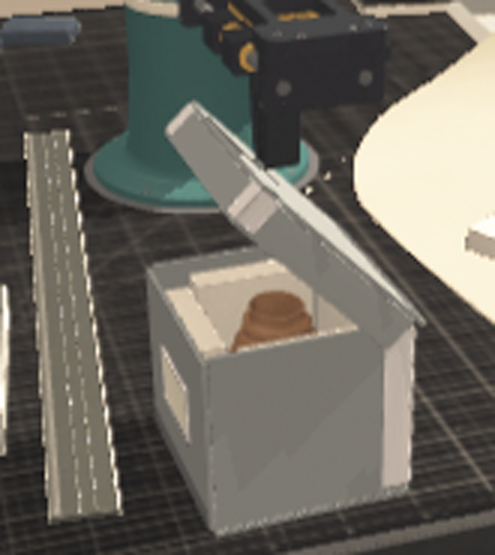

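The lid has turned over to about 50°, with the fingertip on its outer face at zoom (270,170) and the wall still flush. I'll follow the arc down to about 10°.

>>> play_rows:
  dp:
    - [-0.125,0,0.1]
    - [-0.125,0,0.1]
    - [-0.125,0,0.1]
    - [-0.1,0,0.12]
    - [-0.1,0,0.12]
    - [-0.1,0,0.12]
    - [-0.1,0,0.22]
    - [-0.1,0,0.22]
    - [-0.06,0,0.2]
    - [-0.06,0,0.2]
  roll: [0,0,0,0,0,0,0,0,0,0]

```text
t: 12.02
position: [0.5036, -0.1057, 0.1745]
tcp_rot: [[-0.035, 0.999, -0.001], [0.999, 0.035, 0.0], [0.0, -0.001, -1.0]]
wrist_force: [-0.3, -0.2, 0.4]
width: 0.007
finger_force: 0.1
```

>>> play_rows:
  dp:
    - [0,0,0.04]
    - [0,0,0.04]
    - [0,0,0.04]
    - [0,0,0.04]
    - [0,0,0]
    - [0,0,0]
    - [0,0,0]
    - [0,0,0]
    - [0,0,0]
    - [0,0,0]
  roll: [0,0,0,0,0,0,0,0,0,0]

```text
t: 12.85
position: [0.504, -0.1053, 0.1695]
tcp_rot: [[-0.035, 0.999, 0.0], [0.999, 0.035, -0.0], [-0.0, 0.0, -1.0]]
wrist_force: [-0.2, 0.2, 0.3]
width: 0.007
finger_force: 0.0
```

Run:
```python
from h import *
d=imaging.get_image('side');b=d['img'][160:305,180:345]
cv2.imwrite('pics/side4.png',cv2.resize(b,None,fx=4,fy=4,interpolation=cv2.INTER_CUBIC))
```

```text
(no output)
```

View pics/side4.png

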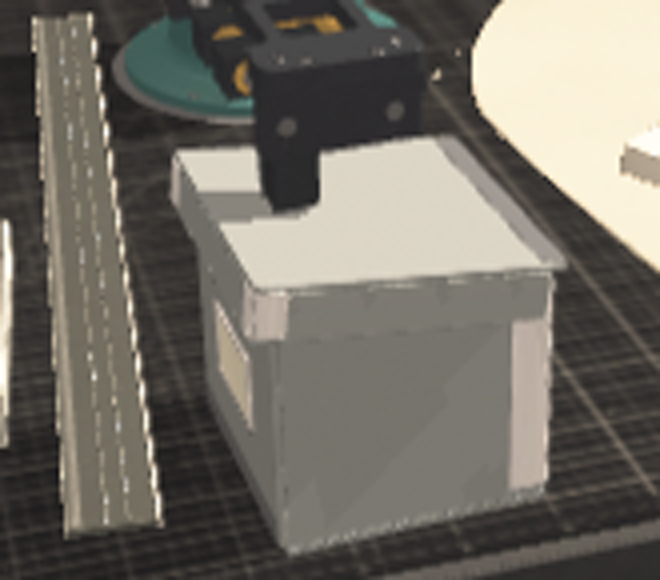

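The rim is coming down outside the wall, and about 13 mm remains at the fingertip. I'll press it down.

>>> play_rows:
  dp:
    - [-0.03,0,0.04]
    - [-0.03,0,0.04]
    - [0,0,0.04]
    - [0,0,0.04]
    - [0,0,0.04]
    - [0,0,0.04]
    - [0,0,0.04]
    - [0,0,0.03]
    - [0,0,0]
    - [0,0,0]
  roll: [0,0,0,0,0,0,0,0,0,0]

```text
t: 13.73
position: [0.5039, -0.1077, 0.1568]
tcp_rot: [[-0.035, 0.999, -0.0], [0.999, 0.035, 0.0], [0.0, -0.0, -1.0]]
wrist_force: [-0.3, -0.2, -0.0]
width: 0.005
finger_force: 0.0
```

>>> play_rows:
  dp:
    - [0,0,0.02]
    - [0,0,0.02]
    - [0,0,0.02]
    - [0,0,0.02]
    - [0,0,0]
    - [0,0,0]
    - [0,0,0]
    - [0,0,0]
    - [0,0,0]
    - [0,0,0]
  roll: [0,0,0,0,0,0,0,0,0,0]

```text
t: 14.57
position: [0.5042, -0.1078, 0.1562]
tcp_rot: [[-0.035, 0.999, 0.0], [0.999, 0.035, -0.0], [-0.0, 0.0, -1.0]]
wrist_force: [-6.2, 1.3, 14.0]
width: 0.007
finger_force: 7.1
```

The tip stopped at z = 0.131 with 14 N, which is the shut height. I'll lift off and check.

>>> play_rows:
  dp:
    - [0,0,-0.1]
    - [0,0,-0.3]
    - [0,0,-0.6]
    - [0,0,-0.8]
    - [0,0,-0.8]
    - [0,0,-0.6]
    - [0,0,-0.3]
    - [0,0,0]
    - [0,0,0]
    - [0,0,0]
  roll: [0,0,0,0,0,0,0,0,0,0]

```text
t: 15.4
position: [0.503, -0.1075, 0.2917]
tcp_rot: [[-0.035, 0.999, -0.003], [0.999, 0.035, 0.001], [0.001, -0.003, -1.0]]
wrist_force: [0.4, 0.5, 0.3]
width: 0.005
finger_force: 0.0
```

Run:
```python
from h import *
d=imaging.get_image('side');b=d['img'][180:305,190:345]
cv2.imwrite('pics/side5.png',cv2.resize(b,None,fx=4.5,fy=4.5,interpolation=cv2.INTER_CUBIC))
```

```text
(no output)
```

View pics/side5.png

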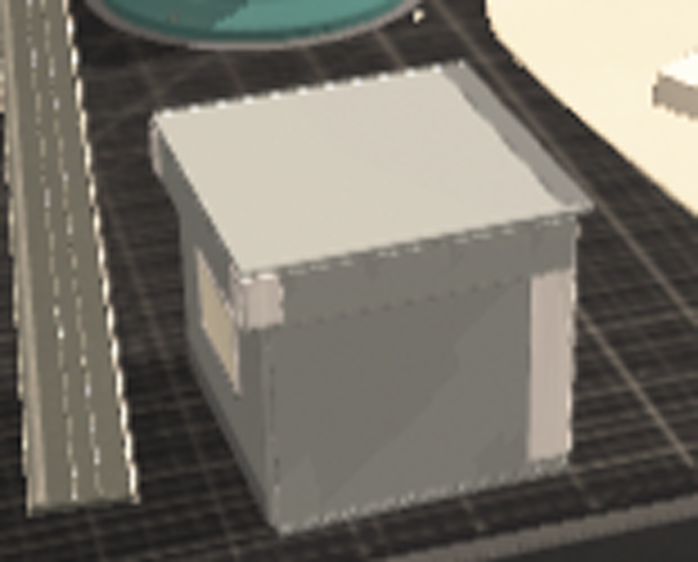

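The lid lies flat with its rim outside the upright wall; its edge runs (240,272) to (590,208), parallel to the box rim. Handing in.

```bash
python3 -c "
from plant import bot
print(bot.finish_job())"
```

```text
the job is handed in; nothing more can be done
None
```

I pushed the front wall upright, pressed the lid shut with its rim outside the wall, and handed the job in at about 15 s; the box shifted only a few mm in the side view, and no verdict was returned.

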